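# Pack the paperhanger's kit into its cut-foam tray

## Robot

A 7-joint arm with a two-finger parallel gripper is mounted at the origin on a cart in front of the work surface, level with it; the furniture and walls round the work are solid. World frame = base frame: x ahead of the robot, y to its left, z up, the work surface at z = 0. Lengths are in m, angles in rad, forces in N, time in s.
With the tool pointing down it reaches from about 0.4 to 0.85 m from the base axis. Payload 10.4 kg.
Tool frame: the origin (TCP) lies on the mounting face of the last link; the fingertips stand 182 mm ahead of it and the grasp point (between the pads) lies 164 mm ahead of it; z points along the fingers, y is the line along which they close (so a half turn about z gives the same grasp; the last joint's range is limited). The gripper opens to 87 mm and grips with 3 to 60 N. Pads are 19 mm wide; open, the fingers measure 117 mm over their backs; the gripper's body (75 mm by 190 mm) begins 51 mm behind the grasp point.
Start: joints at [1.288, 0.332, -0.065, 1.46, 0.022, 1.35, -0.088], TCP at [0.161, -0.604, 0.405] pointing down, gripper open.
Joint ranges: [-2.6, 2.6], [-0.5, 2.12], [-1.47, 1.34], [0.16, 2.42], [-1.27, 4.41], [0.06, 2.06], [-2.6, 2.6]. Speed limits (rad/s): [2.22, 2.22, 2.79, 2.79, 3.14, 3.14, 3.14].

## Interface

Orientations are given as a unit quaternion [x, y, z, w].
In Python, from plant import arm, viewer gives the robot as it stands.
- The arm moves only by the tool drive_tool, never from a script. Its argument "moves" is a list of rows, each a list of 7 numbers: the opening, from -1 (shut) to 1 (fully open), then the shift along the tool's x, y, z in m, then the turn, a rotation vector about the tool's x, y, z in degrees. In form: [[gripper, dx, dy, dz, ax, ay, az], ...]. A call has 1 to 20 rows; each row shifts and turns the commanded pose from where the row before left it, along the tool's axes as they then stand; what a row does not reach is not made up. A row lasts 1/12 s, in which the tool goes at most 41.7 mm and 7.16 degrees, less where a joint would pass 70% of its speed; a pose out of reach is approached as far as the arm can. A call is refused whole if a number of a shift passes 0.0417 or a number of a turn 7.16, either way. A call with a gripper value outside its range is refused whole. The fingers move at their own pace and stop on an object; the grip force is fixed at half the most. Time passes only in rows, so rows that do not move let the fingers close. It gives the time, the measured TCP pose, the force and the opening at its end, in the units of the state.
- arm.read_state(): the state, without advancing time (a new reading comes with each control period).
- viewer.grab_frame(name): name is "scene" or "top" or "wrist"; returns the picture (480x640x3 uint8, red, green, blue); there is no depth.
- viewer.get_calibration(name): a dict with "fx", "fy", "cx", "cy" (pixels), "R" (3x3) and "t" (3): a world point X has camera coordinates R X + t; the wrist camera has in their place "mount" (4x4, takes a point from camera to tool coordinates, whose origin is the TCP and whose axes are the flange's). Camera axes: x right, y down, z forward; pixel columns grow to the right and rows downward; lengths in m; the calibration is good to about 2 mm. A picture is of the moment at which its call begins: read the wrist's pose just before it. get_calibration takes no time and is no camera call.
- arm.finish_job(): hands the job in, once; it reports no verdict.
The state is a dict: "time_s": time; "q": joint angles; "joint_velocities": joint speeds; "tau": joint torques, N m; "eef_pos": TCP position; "tcp_rot": TCP orientation; "ft_force": force on the tool from outside, world axes, zero at the start; "moment": the same for the moment, N m; "width": finger opening in m.
Only numpy, scipy, OpenCV 4.12 (cv2) and the standard library are available. Lean on these libraries where they do the work, as an engineer would, in place of code of your own. Each camera call takes 0.05 s, during which the arm holds its last target. There are 200 camera calls.

## Task

Pack the paperhanging kit: lay each of the four tools (wide wooden seam roller, narrow brass seam roller, scraper, brass plumb bob) in the foam recess of the tray that is cut to its shape, the right way round and fully down in it. Leave the glass jar and the paste pot where they stand.

Things in the scene. Friction and masses are not known exactly. Their poses are not given: they have to be found in the camera images.
- wide_roller_grip (a point): Wide seam roller: pale wooden handle, wooden roller 45 mm wide in a 59 mm wire fork; 178 long, 33 high. Grip point: on the handle's axis, 16 mm above its underside, 67 mm from the handle's end, 111 mm from the head's; handle 25 mm thick here. x axis: along the handle to the roller; z up. Top of the grey board it lies on: z = 37 mm.
- narrow_roller_grip (a point): Narrow seam roller: green handle, small brass roller in a 38 mm wide fork; 166 long, 31 high. Grip point: on the handle's axis, 15 mm above its underside, 61 mm from the handle's end, 105 mm from the head's; handle 25 mm thick here. x axis: along the handle to the roller; z up. Top of the grey board it lies on: z = 37 mm.
- scraper_grip (a point): Scraper: dark brown handle, flat steel blade 56 mm wide at its edge; 166 long, 25 high. Grip point: on the handle's axis, 12.5 mm above its underside, 61 mm from the handle's end, 105 mm from the blade's edge; handle 24 mm thick here. x axis: along the handle to the blade; z up. Top of the grey board it lies on: z = 37 mm.
- plumb_bob_grip (a point): Brass plumb bob lying on its side, 74 long, 32 thick, cap at one end, point at the other. Grip point: on its axis near the thickest place (32 mm), 16 mm above its underside, 29 mm from the cap's end, 45 mm from the point. y axis: along it to the point; it may be rolled some degrees about y. Top of the grey board it lies on: z = 37 mm.
- bay_wide_seat (a point): Seat point of the wide roller's recess: where that tool's grip point comes to rest, 16 mm above the floor. x axis: along the recess to its head end. Handle slot 38 wide; square-shouldered head bay 70 wide, 61 long (the widest). Recess 18 mm deep, floor z = 47 mm, foam top z = 65 mm. A finger channel (44 mm along x, centred on the seat point, floor deep) crosses all four 86 x 206 mm inserts.
- bay_narrow_seat (a point): Seat point of the narrow roller's recess: where that tool's grip point comes to rest, 15 mm above the floor. x axis: along the recess to its head end. Handle slot 36 wide; head bay only 48 wide, 59 long. Recess 18 mm deep, floor z = 47 mm, foam top z = 65 mm. A finger channel (44 mm along x, centred on the seat point, floor deep) crosses all four 86 x 206 mm inserts.
- bay_scraper_seat (a point): Seat point of the scraper's recess: where that tool's grip point comes to rest, 12.5 mm above the floor. x axis: along the recess to its blade end. Handle slot 34 wide, flaring to 66 for the blade, where the floor is 9.5 mm higher. Recess 18 mm deep, floor z = 47 mm, foam top z = 65 mm. A finger channel (44 mm along x, centred on the seat point, floor deep) crosses all four 86 x 206 mm inserts.
- bay_bob_seat (a point): Seat point of the plumb bob's recess: where that tool's grip point comes to rest, 16 mm above the floor. x axis: along the recess to its point end. The shortest (84 mm): cap slot 22 wide, taper 32 to 14 for the point. Recess 18 mm deep, floor z = 47 mm, foam top z = 65 mm. A finger channel (44 mm along x, centred on the seat point, floor deep) crosses all four 86 x 206 mm inserts.
- glass_jar: Bystander: glass jar with a green lid, 69 mm wide, 84 high; origin under its centre. To be left standing where it is, behind the tray on the left, under the wall shelf (its underside z = 273 mm, its front edge x = 638 mm: the wrist must keep clear of it).
- paste_pot: Bystander: pale enamel paste pot, 75 mm wide and high; origin under its centre. To be left standing where it is, behind the tray on the right.

How it is judged:
At the end, for the whole second after the job is handed in: each tool lies in the recess cut for it: its grip point within 12 mm (seen from above) of the seat point of its own recess and less than 6 mm above it, its long axis along the recess within 0.15 rad (plumb bob 0.35 rad), all four at once, released and at rest (horizontal distance between wide_roller_grip and bay_wide_seat below 0.012 m and z of wide_roller_grip in the frame of bay_wide_seat below 0.006 m and angle between the x axis of wide_roller_grip and the x axis of bay_wide_seat, either way round below 0.15 rad and horizontal distance between narrow_roller_grip and bay_narrow_seat below 0.012 m and z of narrow_roller_grip in the frame of bay_narrow_seat below 0.006 m and angle between the x axis of narrow_roller_grip and the x axis of bay_narrow_seat, either way round below 0.15 rad and horizontal distance between scraper_grip and bay_scraper_seat below 0.012 m and z of scraper_grip in the frame of bay_scraper_seat below 0.006 m and angle between the x axis of scraper_grip and the x axis of bay_scraper_seat, either way round below 0.15 rad and horizontal distance between plumb_bob_grip and bay_bob_seat below 0.012 m and z of plumb_bob_grip in the frame of bay_bob_seat below 0.006 m and angle between the y axis of plumb_bob_grip and the x axis of bay_bob_seat, either way round below 0.35 rad); the robot touches nothing.
It fails at once if the glass jar or the paste pot is knocked or shifted (distance of any of glass_jar, paste_pot from where it was at the start of the episode above 0.02 m).
It also fails if it takes over 115 s, if anything falls off the work surface, if the arm or the gripper's body presses on something with over 40 N, if the wrist force passes 120 N, or if a joint passes its speed limit or range.

## Working session

There is one attempt and no reset: what is moved stays moved. The work goes in short steps, Python scripts to look and compute and a tool call to move; the robot and the scene stay as the last step left them, time stands still between calls to the robot, and variables do not carry over. Pictures are saved under pics/ and viewed, on a budget of 14 in all, crops included, one or two more only if the job needs it, and the job is handed in when it is done.

Besides the shell and the picture viewer there is one more tool, called after "Call:" by a JSON object that holds its "method" and its "body". drive_tool: Moves the arm, as the interface text tells. Its arguments: {"type":"object","properties":{"moves":{"type":"array"}},"required":["moves"]}

```bash
mkdir -p pics; ls; python3 - <<'E'
from plant import arm, viewer
import cv2,numpy as np
np.set_printoptions(precision=4,suppress=True)
print(arm.read_state())
for n in ["top","scene"]:
    cv2.imwrite(f"pics/{n}0.png",viewer.grab_frame(n)[:,:,::-1]); print(n,viewer.get_calibration(n))
print(viewer.get_calibration("wrist"))
E
```

```text
pics
{'time_s': 0.0, 'q': array([ 1.2884,  0.3329, -0.0647,  1.461 ,  0.0216,  1.3499, -0.0885]), 'joint_velocities': array([-0.0042, -0.0007, -0.0003,  0.0006,  0.0021,  0.0008, -0.0003]), 'tau': array([  0.0002, -62.3255,   0.0249, -38.9893,  -0.0612,   0.0399,
         0.0001]), 'eef_pos': array([ 0.1605, -0.6039,  0.4039]), 'tcp_rot': array([ 0.9916,  0.1296, -0.0001, -0.0007]), 'ft_force': array([ 0.1308, -0.277 , -0.3648]), 'moment': array([-0.0637, -0.0516, -0.0221]), 'width': 0.0872781695550972}
top {'fx': 469.9064902471254, 'fy': 469.9064902471254, 'cx': 318.6100763348665, 'cy': 241.46767556108736, 'R': array([[ 0.0222, -0.9991,  0.0356],
       [-0.9989, -0.0237, -0.0413],
       [ 0.0421, -0.0347, -0.9985]]), 't': array([-0.073 ,  0.5433,  1.1404])}
scene {'fx': 497.0969486772812, 'fy': 497.0969486772812, 'cx': 315.1419810060399, 'cy': 240.95606000056554, 'R': array([[-0.8115, -0.5841,  0.0174],
       [-0.4088,  0.5462, -0.7311],
       [ 0.4175, -0.6004, -0.682 ]]), 't': array([0.4149, 0.2899, 1.1603])}
{'fx': 338.1810507420476, 'fy': 338.1810507420476, 'cx': 320.7379546545319, 'cy': 235.19899728669378, 'mount': array([[-0.0004, -0.963 , -0.2696,  0.0744],
       [ 1.    , -0.0003, -0.0006, -0.0003],
       [ 0.0005, -0.2696,  0.963 ,  0.0214],
       [ 0.    ,  0.    ,  0.    ,  1.    ]])}
```

View pics/top0.png

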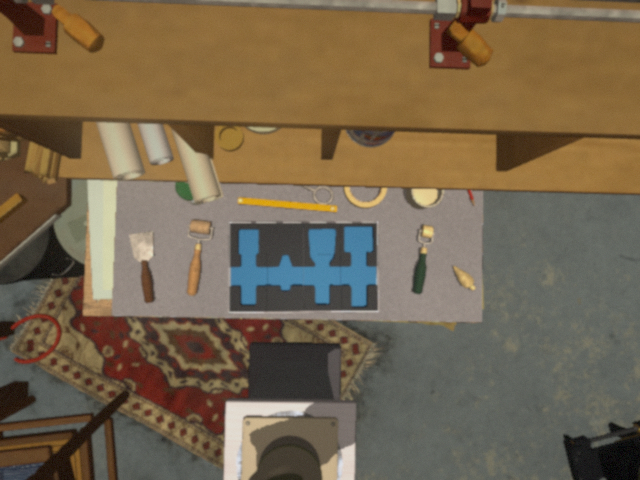

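View pics/scene0.png

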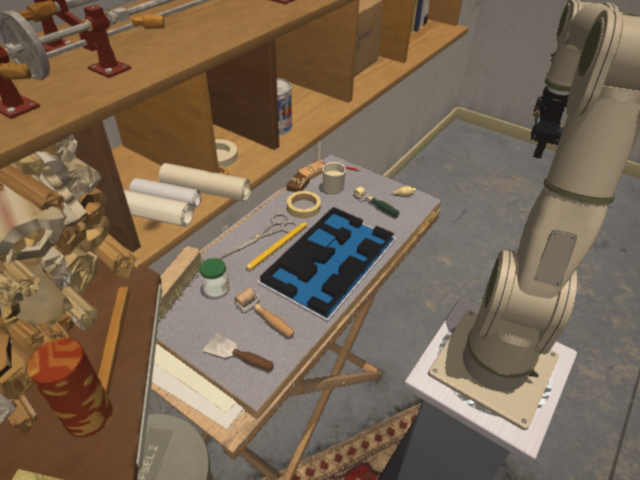

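```bash
cat > h.py <<'E'
import cv2,numpy as np
from scipy.spatial.transform import Rotation as Ro
from plant import arm, viewer
np.set_printoptions(precision=4,suppress=True)
def cam(name,st=None):
    c=viewer.get_calibration(name); K=np.array([[c["fx"],0,c["cx"]],[0,c["fy"],c["cy"]],[0,0,1]])
    if "mount" in c:
        T=np.eye(4);T[:3,:3]=Ro.from_quat(st["tcp_rot"]).as_matrix();T[:3,3]=st["eef_pos"]
        W=T@c["mount"];return K,W[:3,:3],W[:3,3]
    R=np.array(c["R"]);return K,R.T,-R.T@c["t"]
def px2w(C,uv,z):
    K,R,o=C;d=R@np.linalg.solve(K,[uv[0],uv[1],1]);return o+d*(z-o[2])/d[2]
def w2px(C,X):
    K,R,o=C;p=K@(R.T@(np.asarray(X)-o));return p[:2]/p[2]
def ortho(C,im,x0,x1,y0,y1,z,s):
    "top-down rectified view at height z, s px/m: up=+x, left=+y"
    c=np.float32([w2px(C,[x,y,z]) for x,y in [(x1,y1),(x1,y0),(x0,y0),(x0,y1)]])
    w,h=int((y1-y0)*s),int((x1-x0)*s)
    M=cv2.getPerspectiveTransform(c,np.float32([[0,0],[w,0],[w,h],[0,h]]))
    return cv2.warpPerspective(im,M,(w,h),flags=cv2.INTER_CUBIC)
def yaw(st):
    R=Ro.from_quat(st["tcp_rot"]).as_matrix();return np.degrees(np.arctan2(R[1,0],R[0,0]))
E
python3 - <<'E'
from h import *
im=cv2.imread("pics/top0.png");C=cam("top")
for n,uv in dict(scr=(145,268),wide=(196,258),tl=(230,223),tr=(378,222),bl=(230,311),br=(378,311),nar=(420,265),bob=(464,278)).items():print(n,px2w(C,uv,.055))
a=ortho(C,im,.38,.66,-.43,.45,.05,900)
cv2.imwrite("pics/o1.png",a);print(a.shape)
E
```

```text
scr [0.4717 0.3437 0.055 ]
wide [0.4976 0.2269 0.055 ]
tl [0.5816 0.1503 0.055 ]
tr [ 0.5927 -0.1993  0.055 ]
bl [0.3759 0.1442 0.055 ]
br [ 0.3823 -0.2028  0.055 ]
nar [ 0.4928 -0.3013  0.055 ]
bob [ 0.4642 -0.4073  0.055 ]
(252, 792, 3)
```

View pics/o1.png

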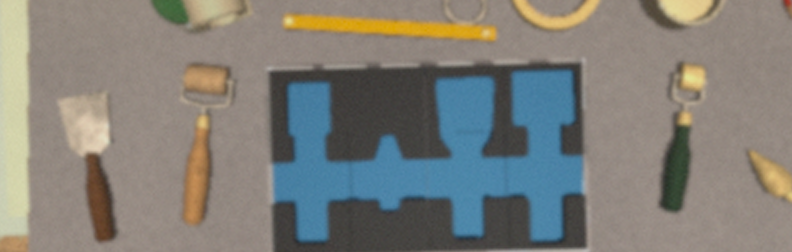

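Call:
{"method": "drive_tool", "body": {"moves": [[1,0,0,0,0,0,7],[1,0,0,0,0,0,7],[1,0.02,-0.02,0,0,0,1],[1,0.02,-0.02,0,0,0,0],[1,0.02,-0.02,0,0,0,0],[1,0.02,-0.02,0,0,0,0],[1,0.02,-0.02,0,0,0,0],[1,0.02,-0.02,0,0,0,0],[1,0.02,-0.02,0,0,0,0],[1,0.02,-0.02,0,0,0,0],[1,0.02,-0.02,0,0,0,0],[1,0.02,-0.02,0,0,0,0],[1,0.02,-0.02,0,0,0,0],[1,0.02,-0.02,0,0,0,0],[1,0,0,0,0,0,0]]}}

```text
time_s: 1.35
eef_pos: [0.4048, -0.3593, 0.4046]
tcp_rot: [1.0, 0.003, 0.001, -0.001]
ft_force: [0.3, 1.3, 0.6]
width: 0.0871
```

```bash
python3 - <<'E'
from h import *
st=arm.read_state();im=viewer.grab_frame("wrist")[:,:,::-1].copy();C=cam("wrist",st)
cv2.imwrite("pics/w1.png",im);np.save("w1.npy",np.r_[st["eef_pos"],st["tcp_rot"]])
a=ortho(C,im,.38,.62,-.45,-.18,.052,2000);cv2.imwrite("pics/w1o.png",a);print(a.shape,yaw(st))
E
```

```text
(480, 540, 3) 0.335866642181798
```

View pics/w1o.png

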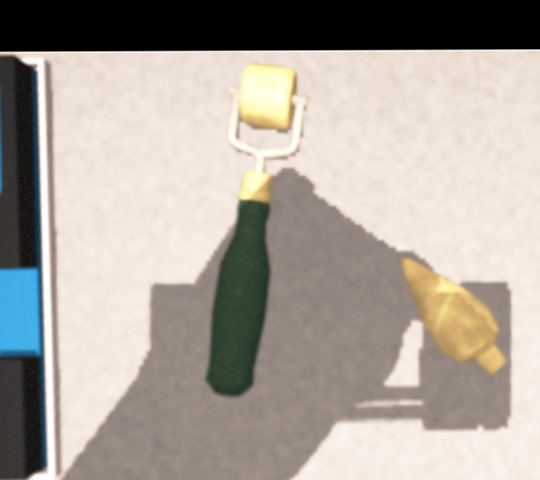

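Call:
{"method": "drive_tool", "body": {"moves": [[1,0.0194,-0.0143,0.02,0,0,0],[1,0.0194,-0.0143,0.02,0,0,0],[1,0.0194,-0.0143,0.02,0,0,0],[1,0.0194,-0.0143,0.02,0,0,0],[1,0,0,0.02,0,0,7.1],[1,0,0,0.02,0,0,0],[1,0,0,0.02,0,0,0],[1,0,0,0.02,0,0,0],[1,0,0,0.012,0,0,0],[1,0,0,0.0106,0,0,0],[1,0,0,0,0,0,0],[1,0,0,0,0,0,0],[-1,0,0,0,0,0,0],[-1,0,0,0,0,0,0],[-1,0,0,0,0,0,0],[-1,0,0,0,0,0,0],[-1,0,0,0,0,0,0],[-1,0,0,0,0,0,0],[-1,0,0,0,0,0,0]]}}

```text
time_s: 2.98
eef_pos: [0.4784, -0.3071, 0.2222]
tcp_rot: [0.998, -0.063, 0.0, 0.0]
ft_force: [0.5, 0.6, 0.3]
width: 0.0482
```

Call:
{"method": "drive_tool", "body": {"moves": [[-0.1,0.0033,-0.0055,0,0,0,0],[-1,0,0,0,0,0,0],[-1,0,0,0,0,0,0],[-1,0,0,0,0,0,0],[-1,0,0,0,0,0,0],[-1,0,0,0,0,0,0],[-1,0,0,0,0,0,0],[-1,0,0,0,0,0,0]]}}

```text
time_s: 3.65
eef_pos: [0.4824, -0.3021, 0.2221]
tcp_rot: [0.998, -0.063, 0.0, -0.0]
ft_force: [0.3, 0.9, -0.6]
width: 0.0247
```

Call:
{"method": "drive_tool", "body": {"moves": [[-1,0,0,-0.02,0,0,0],[-1,0,0,-0.035,0,0,0],[-1,0,0,-0.035,0,0,0],[-1,0,0,-0.035,0,0,-4.5],[-1,0,0,-0.035,0,0,-4.5],[-1,-0.0036,-0.0253,0,0,0,0],[-1,-0.0036,-0.0253,0,0,0,0],[-1,-0.0036,-0.0253,0,0,0,0],[-1,-0.0036,-0.0253,0,0,0,0],[-1,-0.0036,-0.0253,0,0,0,0],[-1,-0.0036,-0.0253,0,0,0,0],[-1,-0.0036,-0.0253,0,0,0,0],[-1,-0.0036,-0.0253,0,0,0,0],[-1,-0.0036,-0.0253,0,0,0,0],[-1,-0.0036,-0.0253,0,0,0,0],[-1,-0.0036,-0.0253,0,0,0,0],[-1,-0.0036,-0.0253,0,0,0,0],[-1,0,0,0,0,0,0],[-1,0,0,0,0,0,0]]}}

```text
time_s: 5.23
eef_pos: [0.4294, 0.001, 0.3822]
tcp_rot: [1.0, 0.017, 0.0, 0.0]
ft_force: [0.4, 0.4, -0.4]
width: 0.0248
```

```bash
python3 - <<'E'
from h import *
st=arm.read_state();im=viewer.grab_frame("wrist")[:,:,::-1].copy();C=cam("wrist",st)
cv2.imwrite("pics/w2.png",im)
a=ortho(C,im,.37,.61,-.21,.16,.065,2000);cv2.imwrite("pics/w2o.png",a);print(a.shape,yaw(st),st["eef_pos"],st["width"])
E
```

```text
(480, 740, 3) 1.9314073890842083 [0.4294 0.001  0.3822] 0.024766696798924737
```

View pics/w2o.png

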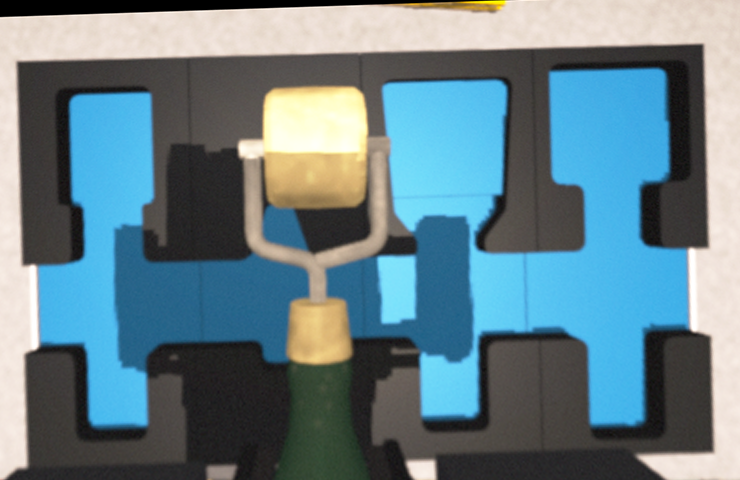

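View pics/w2.png

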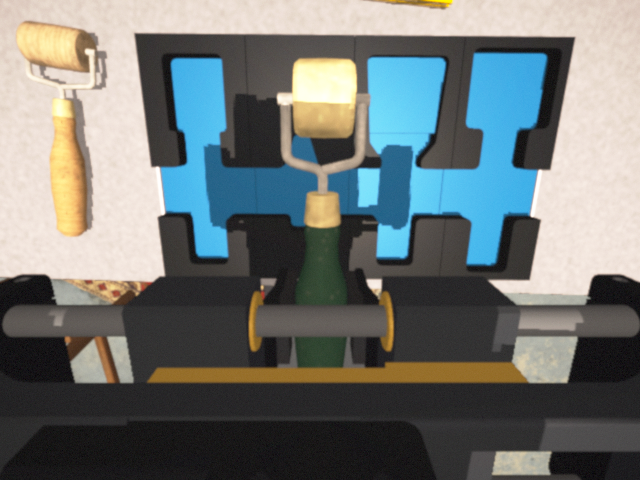

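Call:
{"method": "drive_tool", "body": {"moves": [[-1,0.0051,-0.0171,0,0,0,0.5],[-1,0.0051,-0.0171,0,0,0,0],[-1,0.0051,-0.0171,0,0,0,0],[-1,0.0051,-0.0171,0.02,0,0,0],[-1,0.0051,-0.0171,0.02,0,0,0],[-1,0.0051,-0.0171,0.02,0,0,0],[-1,0,0,0.02,0,0,0],[-1,0,0,0.02,0,0,0],[-1,0,0,0.02,0,0,0],[-1,0,0,0,0,0,0],[-1,0,0,0,0,0,0]]}}

```text
time_s: 6.2
eef_pos: [0.4579, 0.1023, 0.2616]
tcp_rot: [1.0, 0.011, -0.001, 0.0]
ft_force: [-0.4, 0.2, -1.2]
width: 0.0246
```

```bash
python3 - <<'E'
from h import *
st=arm.read_state();print(yaw(st),st["eef_pos"],st["width"])
im=viewer.grab_frame("wrist")[:,:,::-1].copy();cv2.imwrite("pics/w3.png",im)
E
```

```text
1.2100318111871355 [0.4579 0.1023 0.2616] 0.02456396206797909
```

View pics/w3.png

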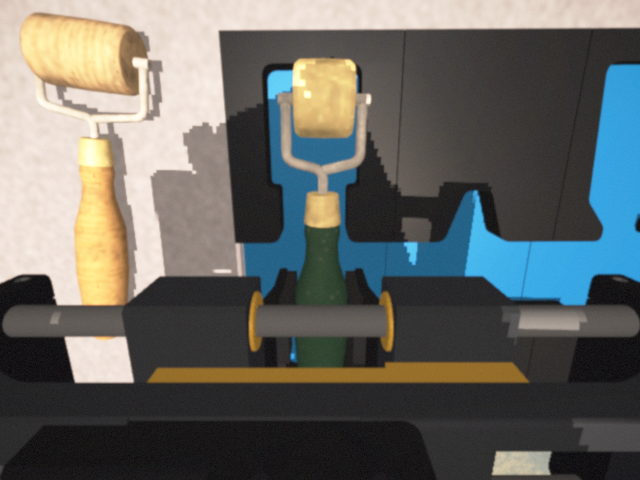

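Call:
{"method": "drive_tool", "body": {"moves": [[-1,0,-0.0024,0,0,0,-1.2],[-1,0,0,0.01,0,0,0],[-1,0,0,0.01,0,0,0],[-1,0,0,0.0085,0,0,0],[-1,0,0,0,0,0,0],[-1,0,0,0,0,0,0]]}}

```text
time_s: 6.75
eef_pos: [0.4576, 0.1057, 0.233]
tcp_rot: [1.0, 0.022, -0.001, 0.0]
ft_force: [-0.4, 0.4, -1.2]
width: 0.0245
```

Call:
{"method": "drive_tool", "body": {"moves": [[1,0,0,0,0,0,0],[1,0,0,0,0,0,0],[1,0,0,0,0,0,0],[1,0,0,0,0,0,0],[1,0,0,0,0,0,0],[1,0,0,0,0,0,0],[1,0,0,-0.02,0,0,0],[1,0,0,-0.03,0,0,0],[1,0,0,-0.04,0,0,0],[1,0,0,-0.04,0,0,2.5],[1,-0.006,-0.0193,-0.037,0,0,0],[1,-0.006,-0.0193,0,0,0,0],[1,-0.006,-0.0193,0,0,0,0],[1,-0.006,-0.0193,0,0,0,0],[1,-0.006,-0.0193,0,0,0,0],[1,-0.006,-0.0193,0,0,0,0],[1,-0.006,-0.0193,0,0,0,0],[1,-0.006,-0.0193,0,0,0,0],[1,0,0,0,0,0,0],[1,0,0,0,0,0,0]]}}

```text
time_s: 8.42
eef_pos: [0.4095, 0.2607, 0.4002]
tcp_rot: [1.0, 0.001, -0.0, -0.0]
ft_force: [1.1, -0.6, -0.2]
width: 0.0871
```

```bash
python3 - <<'E'
from h import *
st=arm.read_state();im=viewer.grab_frame("wrist")[:,:,::-1].copy();C=cam("wrist",st)
cv2.imwrite("pics/w4.png",im)
a=ortho(C,im,.36,.62,.05,.45,.052,2000);cv2.imwrite("pics/w4o.png",a);print(a.shape,yaw(st),st["eef_pos"],st["width"])
E
```

```text
(520, 800, 3) 0.12368747478569386 [0.4095 0.2607 0.4002] 0.08707761872626701
```

View pics/w4o.png

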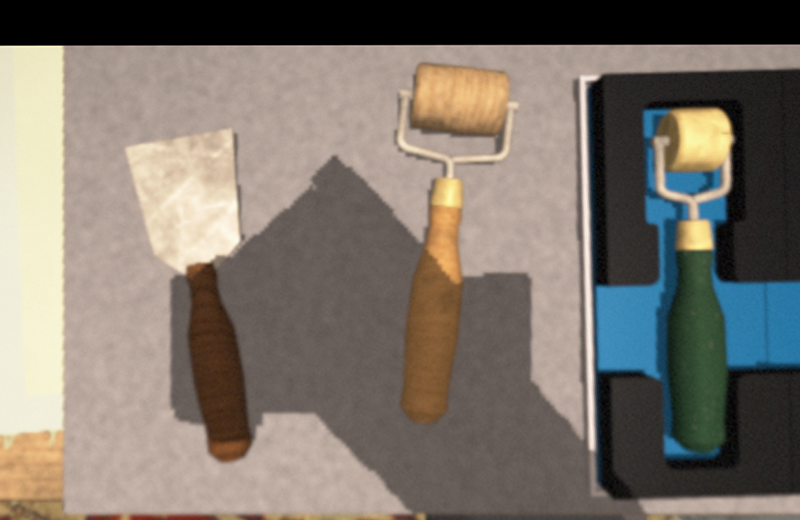

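Call:
{"method": "drive_tool", "body": {"moves": [[1,0.0083,-0.0166,0,0,0,0],[1,0.0083,-0.0166,0,0,0,0],[1,0.0083,-0.0166,0,0,0,0],[1,0.0083,-0.0166,0,0,0,0],[1,0.0083,-0.0166,0,0,0,0],[1,0,0,0.02,0,0,-4.35],[1,0,0,0.02,0,0,-4.35],[1,0,0,0.03,0,0,0],[1,0,0,0.03,0,0,0],[1,0,0,0.03,0,0,0],[1,0,0,0.02,0,0,0],[1,0,0,0,0,0,0],[1,0,0,0,0,0,0]]}}

```text
time_s: 9.55
eef_pos: [0.4519, 0.3419, 0.2498]
tcp_rot: [0.997, 0.075, -0.001, 0.001]
ft_force: [0.3, 0.8, 1.5]
width: 0.0869
```

Call:
{"method": "drive_tool", "body": {"moves": [[1,-0.0007,-0.0021,0.014,0,0,0],[1,0,0,0.0148,0,0,0],[1,0,0,0,0,0,0],[-1,0,0,0,0,0,0],[-1,0,0,0,0,0,0],[-1,0,0,0,0,0,0],[-1,0,0,0,0,0,0],[-1,0,0,0,0,0,0],[-1,0,0,0,0,0,0],[-1,0,0,0,0,0,0],[-1,0,0,0,0,0,0],[-1,0,0,0,0,0,0],[-1,0,0,0,0,0,0],[-1,0,0,0,0,0,0],[-1,0,0,0,0,0,0]]}}

```text
time_s: 10.8
eef_pos: [0.4504, 0.3449, 0.2214]
tcp_rot: [0.997, 0.076, 0.0, 0.0]
ft_force: [0.2, 0.8, 0.3]
width: 0.0225
```

Call:
{"method": "drive_tool", "body": {"moves": [[-1,0,0,-0.02,0,0,0],[-1,0,0,-0.03,0,0,0],[-1,0,0,-0.035,0,0,3.65],[-1,0,0,-0.035,0,0,3.65],[-1,0,0.0294,0,0,0,0],[-1,0,0.0294,0,0,0,0],[-1,0,0.0294,0,0,0,0],[-1,0,0.0294,0,0,0,0],[-1,0,0.0294,0,0,0,0],[-1,0,0.0294,0,0,0,0],[-1,0,0.0294,0,0,0,0],[-1,0,0.0294,0,0,0,0],[-1,0,0.0294,0,0,0,0],[-1,0,0.0294,0,0,0,0],[-1,0,0.0294,0,0,0,0],[-1,0,0.0294,0,0,0,0],[-1,0,0.0294,0,0,0,0],[-1,0,0.0294,0,0,0,0],[-1,0,0,0,0,0,0],[-1,0,0,0,0,0,0]]}}

```text
time_s: 12.47
eef_pos: [0.4602, -0.068, 0.3412]
tcp_rot: [1.0, 0.01, -0.0, -0.0]
ft_force: [-0.1, 1.6, -0.3]
width: 0.0229
```

Call:
{"method": "drive_tool", "body": {"moves": [[-1,0.0013,-0.0015,0.02,0,0,-0.4],[-1,0,0,0.03,0,0,0],[-1,0,0,0.029,0,0,0],[-1,0,0,0,0,0,0],[-1,0,0,0,0,0,0]]}}

```text
time_s: 12.88
eef_pos: [0.4613, -0.0639, 0.262]
tcp_rot: [1.0, 0.017, -0.001, -0.001]
ft_force: [0.7, 0.2, -0.8]
width: 0.0227
```

```bash
python3 - <<'E'
from h import *
st=arm.read_state();print(yaw(st),st["eef_pos"],st["width"])
im=viewer.grab_frame("wrist")[:,:,::-1].copy();cv2.imwrite("pics/w5.png",im)
E
```

```text
1.8948779637715505 [ 0.4613 -0.0639  0.262 ] 0.02267488009483164
```

View pics/w5.png

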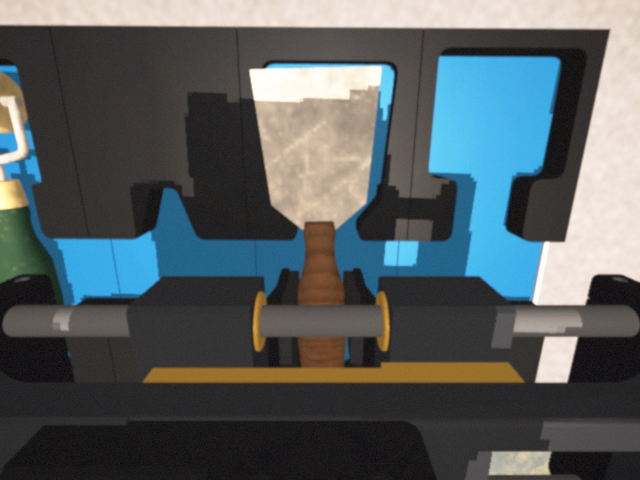

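```bash
python3 - <<'E'
from h import *
st=arm.read_state();C=cam("wrist",st)
for p in [(50,28),(237,29),(423,30),(608,31),(565,241),(264,64),(396,64)]: print(p,px2w(C,p,.065))
for p in [(316,68),(320,225)]: print(p,px2w(C,p,.08))
t=np.radians(1.4)
for n,s in dict(nar=(.4575,.1045),bob=(.4595,.0195),scr=(.4615,-.0665),wide=(.4635,-.152)).items():
    R=np.array([[np.cos(t),-np.sin(t)],[np.sin(t),np.cos(t)]])
    print(n,[w2px(C,[*(np.array(s)+R@np.array(d)),.065]).round() for d in [(0,0),(.022,-.043),(.022,.043),(.105,-.043),(.105,.043)]])
E
```

```text
(50, 28) [0.5825 0.0662 0.065 ]
(237, 29) [ 0.5849 -0.0206  0.065 ]
(423, 30) [ 0.5872 -0.107   0.065 ]
(608, 31) [ 0.5895 -0.193   0.065 ]
(565, 241) [ 0.4878 -0.1961  0.065 ]
(264, 64) [ 0.5705 -0.033   0.065 ]
(396, 64) [ 0.5725 -0.0958  0.065 ]
(316, 68) [ 0.5667 -0.0581  0.08  ]
(320, 225) [ 0.4961 -0.0621  0.08  ]
nar [array([ 22., 276.]), array([ 92., 239.]), array([-66., 238.]), array([62., 73.]), array([-118.,   71.])]
bob [array([173., 277.]), array([248., 240.]), array([ 90., 239.]), array([239.,  74.]), array([60., 73.])]
scr [array([326., 278.]), array([405., 242.]), array([248., 240.]), array([418.,  76.]), array([239.,  75.])]
wide [array([478., 280.]), array([562., 243.]), array([404., 242.]), array([596.,  78.]), array([417.,  76.])]
```

Call:
{"method": "drive_tool", "body": {"moves": [[-1,0.0006,0.0031,0,0,0,1.5],[-1,0,0,0,0,0,0],[-1,0,0,0.01,0,0,0],[-1,0,0,0.01,0,0,0],[-1,0,0,0.009,0,0,0],[-1,0,0,0,0,0,0],[-1,0,0,0,0,0,0]]}}

```text
time_s: 13.52
eef_pos: [0.4621, -0.0681, 0.2326]
tcp_rot: [1.0, 0.003, -0.001, -0.0]
ft_force: [0.3, -0.7, -0.8]
width: 0.0227
```

Call:
{"method": "drive_tool", "body": {"moves": [[1,0,0,0,0,0,0],[1,0,0,0,0,0,0],[1,0,0,0,0,0,0],[1,0,0,0,0,0,0],[1,0,0,0,0,0,0],[1,0,0,-0.02,0,0,0],[1,0,0,-0.03,0,0,0],[1,0,0,-0.03,0,0,0],[1,0,0,-0.03,0,0,0],[1,0.0016,-0.0299,0,0,0,0],[1,0.0016,-0.0299,0,0,0,0],[1,0.0016,-0.0299,0,0,0,0],[1,0.0016,-0.0299,0,0,0,0],[1,0.0016,-0.0299,0,0,0,0],[1,0.0016,-0.0299,0,0,0,0],[1,0.0016,-0.0299,0,0,0,0],[1,0.0016,-0.0299,0,0,0,0],[1,0.0016,-0.0299,0,0,0,0],[1,0.0016,-0.0299,0,0,0,0],[1,0,0,0,0,0,6.4]]}}

```text
time_s: 15.18
eef_pos: [0.4755, 0.2366, 0.3438]
tcp_rot: [0.999, -0.049, -0.0, -0.002]
ft_force: [-1.1, -0.4, -0.2]
width: 0.087
```

Call:
{"method": "drive_tool", "body": {"moves": [[1,0,0,0.03,0,0,0],[1,0,0,0.03,0,0,0],[1,0,0,0.03,0,0,0],[1,0,0,0,0,0,0],[1,0,0,0,0,0,0]]}}

```text
time_s: 15.6
eef_pos: [0.4765, 0.2308, 0.2529]
tcp_rot: [0.999, -0.053, -0.001, 0.0]
ft_force: [0.1, -0.0, 0.5]
width: 0.0873
```

Call:
{"method": "drive_tool", "body": {"moves": [[1,0,0,0.015,0,0,0],[1,0,0,0.0155,0,0,0],[1,0,0,0,0,0,0],[-1,0,0,0,0,0,0],[-1,0,0,0,0,0,0],[-1,0,0,0,0,0,0],[-1,0,0,0,0,0,0],[-1,0,0,0,0,0,0],[-1,0,0,0,0,0,0],[-1,0,0,0,0,0,0],[-1,0,0,0,0,0,0],[-1,0,0,0,0,0,0],[-1,0,0,0,0,0,0],[-1,0,0,0,0,0,0],[-1,0,0,0,0,0,0]]}}

```text
time_s: 16.85
eef_pos: [0.4768, 0.2309, 0.2228]
tcp_rot: [0.999, -0.053, -0.0, 0.0]
ft_force: [-0.9, 0.1, -0.3]
width: 0.0247
```

Call:
{"method": "drive_tool", "body": {"moves": [[-1,0,0,-0.02,0,0,0],[-1,0,0,-0.03,0,0,0],[-1,0,0,-0.035,0,0,-3.8],[-1,0,0,-0.035,0,0,-3.8],[-1,-0.0016,0.0274,0,0,0,0],[-1,-0.0016,0.0274,0,0,0,0],[-1,-0.0016,0.0274,0,0,0,0],[-1,-0.0016,0.0274,0,0,0,0],[-1,-0.0016,0.0274,0,0,0,0],[-1,-0.0016,0.0274,0,0,0,0],[-1,-0.0016,0.0274,0,0,0,0],[-1,-0.0016,0.0274,0,0,0,0],[-1,-0.0016,0.0274,0,0,0,0],[-1,-0.0016,0.0274,0,0,0,0],[-1,-0.0016,0.0274,0,0,0,0],[-1,-0.0016,0.0274,0,0,0,0],[-1,-0.0016,0.0274,0,0,0,0],[-1,-0.0016,0.0274,0,0,0,0],[-1,0,0,0,0,0,0],[-1,0,0,0,0,0,0]]}}

```text
time_s: 18.52
eef_pos: [0.4641, -0.1545, 0.3426]
tcp_rot: [1.0, 0.011, -0.0, -0.0]
ft_force: [0.4, 1.1, -0.8]
width: 0.0248
```

Call:
{"method": "drive_tool", "body": {"moves": [[-1,0,0,0.03,0,0,0],[-1,0,0,0.03,0,0,0],[-1,0,0,0.018,0,0,0],[-1,0,0,0,0,0,0],[-1,0,0,0,0,0,0]]}}

```text
time_s: 18.93
eef_pos: [0.4644, -0.1521, 0.2648]
tcp_rot: [1.0, 0.014, -0.001, -0.001]
ft_force: [-0.0, 1.1, -0.5]
width: 0.0245
```

```bash
python3 - <<'E'
from h import *
st=arm.read_state();print(yaw(st),st["eef_pos"],st["width"])
im=viewer.grab_frame("wrist")[:,:,::-1].copy();cv2.imwrite("pics/w6.png",im)
E
```

```text
1.5803543375765923 [ 0.4644 -0.1521  0.2648] 0.024517125619927378
```

View pics/w6.png

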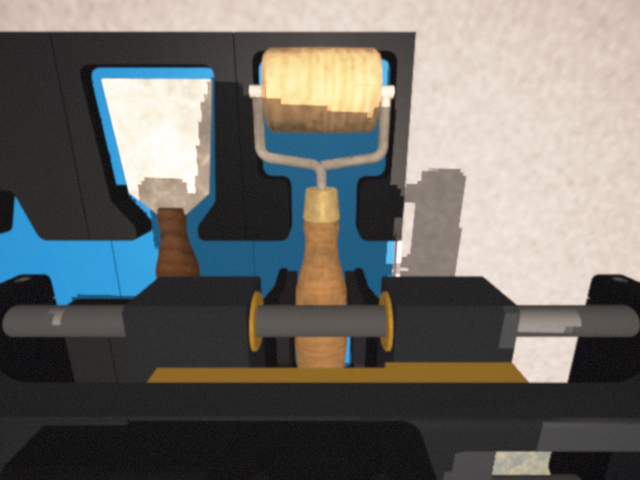

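Call:
{"method": "drive_tool", "body": {"moves": [[-1,0,0.001,0.01,0,0,0.3],[-1,0,0,0.01,0,0,0],[-1,0,0,0.011,0,0,0],[-1,0,0,0,0,0,0],[-1,0,0,0,0,0,0]]}}

```text
time_s: 19.4
eef_pos: [0.4643, -0.1541, 0.2332]
tcp_rot: [1.0, 0.01, -0.0, -0.0]
ft_force: [0.4, -0.2, -0.7]
width: 0.024
```

Call:
{"method": "drive_tool", "body": {"moves": [[1,0,0,0,0,0,0],[1,0,0,0,0,0,0],[1,0,0,0,0,0,0],[1,0,0,0,0,0,0],[1,0,0,0,0,0,0],[1,0,0,-0.02,0,0,0],[1,0,0,-0.03,0,0,0],[1,0,0,-0.03,0,0,0],[1,0,0,-0.03,0,0,0],[1,-0.0015,0.0285,0,0,0,0],[1,-0.0015,0.0285,0,0,0,0],[1,-0.0015,0.0285,0,0,0,0],[1,-0.0015,0.0285,0,0,0,0],[1,-0.0015,0.0285,0,0,0,0],[1,-0.0015,0.0285,0,0,0,0],[1,-0.0015,0.0285,0,0,0,0],[1,-0.0015,0.0285,0,0,0,0],[1,-0.0015,0.0285,0,0,0,0],[1,0,0,0,0,0,0],[1,0,0,0,0,0,0]]}}

```text
time_s: 21.07
eef_pos: [0.4555, -0.4124, 0.3434]
tcp_rot: [1.0, 0.009, -0.0, -0.0]
ft_force: [0.1, 0.5, -0.2]
width: 0.0871
```

Call:
{"method": "drive_tool", "body": {"moves": [[1,0,0,0,0,0,-6.6],[1,0,0,0,0,0,-6.6],[1,0,0,0,0,0,-6.6],[1,0,0,0,0,0,-6.6],[1,0,0,0,0,0,-6.6],[1,0,0,0,0,0,-6.6],[1,0,0,0.02,0,0,0],[1,0,0,0.02,0,0,0],[1,0,0,0,0,0,0],[1,0,0,0,0,0,0]]}}

```text
time_s: 21.9
eef_pos: [0.4564, -0.4098, 0.3036]
tcp_rot: [0.937, 0.349, -0.0, -0.001]
ft_force: [0.7, 1.2, 0.7]
width: 0.0872
```

```bash
python3 - <<'E'
from h import *
st=arm.read_state();print(yaw(st),st["eef_pos"],st["width"]);C=cam("wrist",st)
im=viewer.grab_frame("wrist")[:,:,::-1].copy();cv2.imwrite("pics/w7.png",im)
print(w2px(C,[.456,-.411,.053]))
E
```

```text
40.85332390704415 [ 0.4564 -0.4098  0.3036] 0.08718118527665447
[322.625  250.6293]
```

View pics/w7.png

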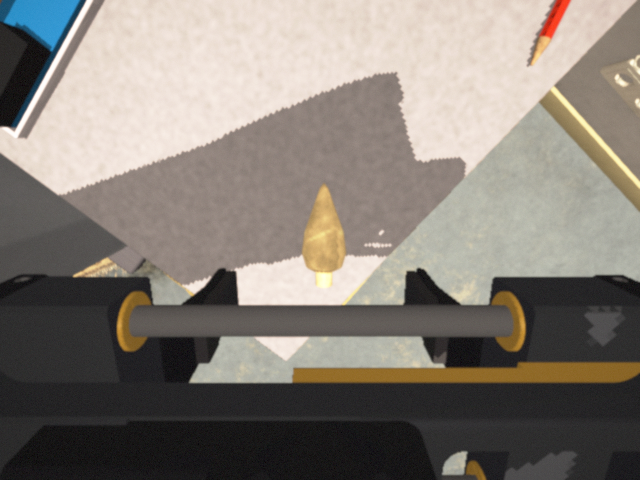

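Call:
{"method": "drive_tool", "body": {"moves": [[1,0,0.001,0.03,0,0,0],[1,0,0,0.03,0,0,0],[1,0,0,0.012,0,0,0],[1,0,0,0.01,0,0,0],[1,0,0,0,0,0,0],[-1,0,0,0,0,0,0],[-1,0,0,0,0,0,0],[-1,0,0,0,0,0,0],[-1,0,0,0,0,0,0],[-1,0,0,0,0,0,0],[-1,0,0,0,0,0,0],[-1,0,0,0,0,0,0],[-1,0,0,0,0,0,0],[-1,0,0,0,0,0,0],[-1,0,0,0,0,0,0],[-1,0,0,0,0,0,0]]}}

```text
time_s: 23.28
eef_pos: [0.4569, -0.4116, 0.2219]
tcp_rot: [0.937, 0.348, -0.0, -0.0]
ft_force: [-1.8, 1.3, 1.2]
width: 0.0295
```

Call:
{"method": "drive_tool", "body": {"moves": [[-1,0,0,-0.01,0,0,0],[-1,0,0,-0.02,0,0,0],[-1,0,0,-0.03,0,0,0],[-1,0,0,-0.03,0,0,0],[-1,0,0,-0.03,0,0,0],[-1,0,0,0,0,0,4],[-1,0,0,0,0,0,6.2],[-1,0,0,0,0,0,6.2],[-1,0,0,0,0,0,6.2],[-1,0,0,0,0,0,6.2],[-1,0,0,0,0,0,6.2],[-1,0,0,0,0,0,4.3],[-1,0,0,0,0,0,0]]}}

```text
time_s: 24.37
eef_pos: [0.4569, -0.4114, 0.3425]
tcp_rot: [1.0, 0.011, 0.0, 0.0]
ft_force: [0.1, 0.3, -3.1]
width: 0.0296
```

Call:
{"method": "drive_tool", "body": {"moves": [[-1,0.0009,-0.0269,0,0,0,0],[-1,0.0009,-0.0269,0,0,0,0],[-1,0.0009,-0.0269,0,0,0,0],[-1,0.0009,-0.0269,0,0,0,0],[-1,0.0009,-0.0269,0,0,0,0],[-1,0.0009,-0.0269,0,0,0,0],[-1,0.0009,-0.0269,0,0,0,0],[-1,0.0009,-0.0269,0,0,0,0],[-1,0.0009,-0.0269,0,0,0,0],[-1,0.0009,-0.0269,0,0,0,0],[-1,0.0009,-0.0269,0,0,0,0],[-1,0.0009,-0.0269,0,0,0,0],[-1,0.0009,-0.0269,0,0,0,0],[-1,0.0009,-0.0269,0,0,0,0],[-1,0.0009,-0.0269,0,0,0,0],[-1,0.0009,-0.0269,0,0,0,0],[-1,0,0,0.03,0,0,0],[-1,0,0,0.03,0,0,0],[-1,0,0,0.018,0,0,0],[-1,0,0,0,0,0,0]]}}

```text
time_s: 26.03
eef_pos: [0.4586, 0.019, 0.261]
tcp_rot: [1.0, 0.015, -0.003, -0.0]
ft_force: [-1.2, 0.0, -1.4]
width: 0.0297
```

```bash
python3 - <<'E'
from h import *
st=arm.read_state();print(yaw(st),st["eef_pos"],st["width"])
im=viewer.grab_frame("wrist")[:,:,::-1].copy();cv2.imwrite("pics/w8.png",im)
E
```

```text
1.6798459538446049 [0.4586 0.019  0.261 ] 0.029703230145401736
```

View pics/w8.png

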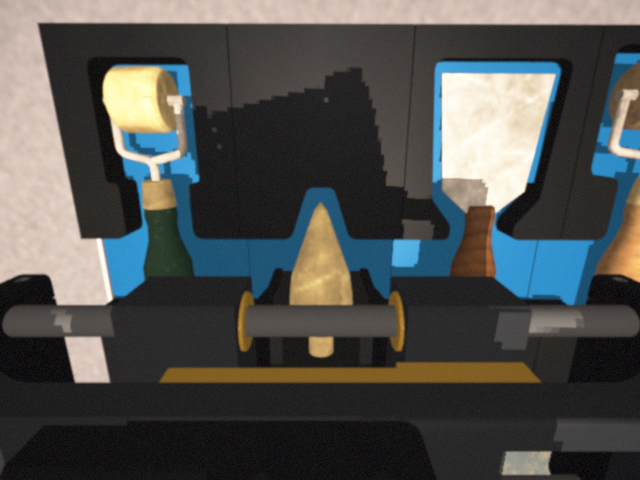

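Call:
{"method": "drive_tool", "body": {"moves": [[-1,0.001,0,0.005,0,0,0],[-1,0,0,0.007,0,0,0],[-1,0,0,0.006,0,0,0],[-1,0,0,0.006,0,0,0],[-1,0,0,0.004,0,0,0],[-1,0,0,0,0,0,0],[-1,0,0,0,0,0,0]]}}

```text
time_s: 26.67
eef_pos: [0.4611, 0.0191, 0.2358]
tcp_rot: [1.0, 0.013, -0.0, -0.0]
ft_force: [-0.2, -0.2, -1.9]
width: 0.0297
```

Call:
{"method": "drive_tool", "body": {"moves": [[-1,-0.001,0,0.002,0,0,0],[-1,0,0,0.0013,0,0,0],[-1,0,0,0,0,0,0],[1,0,0,0,0,0,0],[1,0,0,0,0,0,0],[1,0,0,0,0,0,0],[1,0,0,0,0,0,0],[1,0,0,0,0,0,0],[1,0,0,-0.02,0,0,0],[1,0,0,-0.03,0,0,0],[1,0,0,-0.04,0,0,0],[1,0,0,-0.04,0,0,0],[1,-0.0125,0.01,-0.04,0,0,0],[1,-0.0125,0.012,0,0,0,0],[1,-0.0125,0.012,0,0,0,0],[1,-0.0125,0.012,0,0,0,0],[1,-0.01,0.012,0,0,0,0],[1,0,0,0,0,0,0],[1,0,0,0,0,0,0]]}}

```text
time_s: 28.25
eef_pos: [0.4019, -0.0404, 0.4015]
tcp_rot: [1.0, 0.012, 0.0, 0.0]
ft_force: [0.8, 0.5, 0.1]
width: 0.0873
```

```bash
python3 - <<'E'
from h import *
st=arm.read_state();im=viewer.grab_frame("wrist")[:,:,::-1].copy();C=cam("wrist",st)
cv2.imwrite("pics/w9.png",im);print(st["eef_pos"])
a=ortho(C,im,.36,.61,-.22,.17,.062,2000);cv2.imwrite("pics/w9o.png",a)
cv2.imwrite("pics/scene9.png",viewer.grab_frame("scene")[150:350,200:480,::-1])
E
```

```text
[ 0.4019 -0.0404  0.4015]
```

View pics/w9o.png

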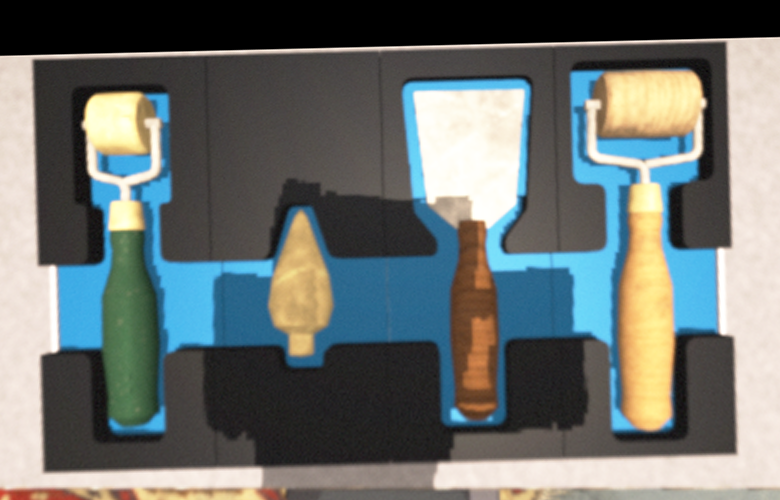

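```bash
python3 -c "
from plant import arm
print(arm.finish_job())"
```

```text
the job is handed in; nothing more can be done
None
```

I placed all four tools in their own recesses, heads and point the right way round, and handed the job in at about 28 s of the 115 s limit.

- **Placing:** No placing move ended with more than 2 N on the wrist, and the arm was clear of everything when I handed in.
- **Last check:** In the final wrist picture each tool lies inside its recess outline. The narrow roller was the furthest off, by about 2.5 mm and 1°. The other three looked closer.
- **Not measured:** I judged from the picture and the release heights that the tools are fully down. I had no direct height reading. I kept the arm's path clear of the jar and paste pot, but took no final picture of them. `finish_job` gave no verdict.
- **Corrections on the way:** On the first grasp the arm stopped about 5 mm short, so I corrected it before the fingers closed. The scraper needed a 3 mm and 1.5° correction above its recess.

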